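# Set a spring-return rule to a jig length and lock it

### The arm

A 6-joint arm with a two-finger parallel gripper is mounted at the origin on a cart in front of the work surface, level with it; the furniture and walls round the work are solid. World frame = base frame: x ahead of the robot, y to its left, z up, the work surface at z = 0. Lengths are in m, angles in rad, forces in N, time in s.
With the tool pointing down it reaches from about 0.35 to 0.775 m from the base axis. Payload 7.3 kg.
Tool frame: the origin (TCP) lies between the finger pads; the fingertips stand 25 mm ahead of it and the grasp point (between the pads) lies 6 mm ahead of it; x points along the fingers, y is the direction in which the jaws open and shut, and the axes are right-handed (so a half turn about x gives the same grasp; the last joint's range is limited). The gripper opens to 92 mm and grips with 3 to 60 N. Pads are 19 mm wide; open, the fingers measure 130 mm over their backs; the gripper's body (75 mm by 190 mm) begins 47 mm behind the grasp point.
Start: joints at [-1.428, 0.342, 1.524, -0, 1.275, -0.146], TCP at [0.15, -0.503, 0.252] pointing down, gripper open.
Joint ranges: [-2.53, 2.53], [-0.77, 2.02], [0.04, 2.7], [-1, 4.14], [0.28, 2.66], [-3.11, 3.11]. Speed limits (rad/s): [2.57, 2.57, 3.14, 3.14, 3.14, 3.14].

### API

Orientations are given as a unit quaternion [x, y, z, w].
In Python, from plant import manip, imaging, finder gives the robot as it stands.
- The arm moves only by the tool carry_out, never from a script. Its argument "commands" is a list of rows, each an object of numbers: "dx", "dy", "dz": the shift along the tool's x, y, z in m; "twist": the turn about the tool's x in rad. In form: [{"dx": .., "dy": .., "dz": .., "twist": ..}, ...]. A call has 1 to 20 rows; each row is the pose to reach, as a shift and turn from the pose commanded when the call began, along the tool's axes at that moment; what a row does not reach only later rows make up. A row lasts 1/10 s, in which the tool goes at most 50 mm and 8.59 degrees, less where a joint would pass 70% of its speed; a pose out of reach is approached as far as the arm can. A call with a gripper value outside its range is refused whole. "jaw" is the finger opening in m, from 0 to 0.0918, set as the call begins (left out, the last holds). The fingers move at their own pace and stop on an object; the grip force is fixed at half the most. Time passes only in rows, so rows that repeat a pose let the fingers close. It gives the time, the measured TCP pose, the force and the opening at its end, in the units of the state.
- manip.get_state(): the state, without advancing time (a new reading comes with each control period).
- imaging.snapshot(name): name is "side" or "top"; returns a dict with "frame" (420x560x3 uint8, red, green, blue), "K" (3x3 intrinsics, pixels), "k1" (the pictures are not rectified: a ray, as slopes to the right and down, at radius r is drawn at 1 + k1 r^2 times it, then the intrinsics apply), "R" (3x3) and "t" (3): a world point X has camera coordinates R X + t. Camera axes: x right, y down, z forward; pixel columns grow to the right and rows downward; lengths in m; the calibration is good to about 2 mm. A picture is of the moment at which its call begins. There is no depth.
- manip.sign_off(): hands the job in, once; it reports no verdict.
Trained networks look in a picture, given as the dict that the camera call returned (one of the last four; its "shot" number tells which), for a name from the list of things; names that differ only in an ending like _2 or _b are one class to them, and where a whole thing is asked for, a point or a joint stands for the part that bears it (a point fixed in the world has none). Each returns a list of dicts, best first, with "score" (0 to 1); they miss things now and then, are a little off and sometimes report something else, mostly with a low value. They report only what shows in the picture. A call takes as long as a camera call. They do not tell look-alikes from the thing itself.
- finder.masks_of(picture, thing): "pixels" (420x560 bool, what is visible of it) and "bbox" ([left, top, right, bottom] in pixels, round what is visible of it).
- finder.place_of(picture, thing): "uv" ([column, row] in pixels: a listed point, or the origin of a listed thing).
The state is a dict: "clock": time; "joint_pos": joint angles; "qd": joint speeds; "effort": joint torques, N m; "ee_pos": TCP position; "eef_rot": TCP orientation; "ft_force": force on the tool from outside, world axes, zero at the start; "wrist_torque": the same for the moment, N m; "opening": opening from 0.0 (shut) to 1.0 (fully open).
Only numpy, scipy, OpenCV 4.12 (cv2) and the standard library are available. Lean on these libraries where they do the work, as an engineer would, in place of code of your own. Each camera call takes 0.05 s, during which the arm holds its last target.

### The job

Set the white spring-return rule to the length of the jig: pick it up, hook its blade over the jig's upright steel bar, and draw the case straight back against the spring, square to the jig, until the case's back end presses lightly against the blue heel stop. Then let the case go, flat on the jig plate, and push the orange lock button down so that the blade stays drawn out, still hooked on the bar and heel at the stop. Use gentle force throughout on the hook, the stop and the button, and leave the glassware and other things around it alone.

Things in the scene. Friction and masses are not known exactly. Their poses are not given: they have to be found in the camera images.
- rule: the rule: white case 120 long (x) x 36 wide (y) x 40 mm high, 0.65 kg, loose, on its black rubber underside. Origin: centre of the underside; +x to the nose where the blade comes out, z up. Grip it across its width, at the middle or heel half. Left flat on the jig it stays put: its friction there (5 N or more) exceeds the blade spring
- blade (a joint): how far the rule's blade is drawn out of the case, in m: 0 = fully retracted (the start), at most 0.11. A spring pulls it back in with about 2 N at 0 rising to 3 N at 0.11, as long as the lock is off; with the lock down a brake holds it
- hook (a point): inner face (towards the case) of the dark hook tab at the blade's end, on the centre line, 16 mm above the case's underside; 22 mm ahead of the nose when retracted, moves with the blade. The tab is 22 wide, 3 mm thick beyond this point and hangs down to 12 mm above the case's underside; the blade's underside is 25 mm above it
- lock (a joint): travel of the orange lock button on top of the case, in m: 0 = up, blade free; pushed straight down it moves at about 5 N, grips the blade from 0.003 on (firm resistance; 10 to 12 N makes a sure lock) and stays where it is left; hard stop at 0.004
- lock_top (a point): centre of the top face (22 x 20 mm) of the orange lock button, 34 mm from the case's middle towards the nose, 49 mm above the case's underside when up
- rule_heel (a point): centre of the flat back end (heel) of the case, 60 mm behind its middle, 20 mm above its underside
- jig: setting jig, fixed: aluminium plate 300 (x) x 90 (y) x 8 mm, origin at the centre of its underside, top at z = 8 mm. At its +x end stands the steel hook bar: x = 115 to 125 mm, 70 wide, top at z = 29 mm (a 4 mm high foot at x = 105 to 115). The hook goes beyond x = 125; the blade of a case lying on the plate clears the bar by 4 mm. Nose points to the bar
- heel_stop: blue heel stop, a fixed block 20 (x) x 82 (y) x 28 mm on the jig plate. Origin on the plate, at the middle of the lower edge of the stop face (its x = 0 plane, looking +x to the bar); axes parallel to the jig's. Its distance from the bar differs each time, so that the blade must come out about 55 to 95 mm
- conical: bystander: clear glass conical flask, 64 mm wide, 114 mm high, origin under its centre
- pe_bottle: bystander: white plastic bottle, 52 mm wide, 100 mm high, origin under its centre
- red_teat: bystander: red rubber teat, 26 mm wide, 52 mm high, origin under its centre
- petri: bystander: clear petri dish, 95 mm wide, 16 mm high, origin under its centre
Not all that is in view belongs to the job. What is shaped like the rule but turquoise is not meant.

How it is judged:
On the way, in this order (a step that is already met when the one before it is completed fails the run):
1. the hook pulls on the bar and the blade is drawn out at least 10 mm (value of joint blade above 0.01 m and contact force between blade and jig above 0.8 N), for 0.1 s.
2. the case's heel presses on the heel stop (over 1 N) while the hook still pulls on the bar (contact force between rule and heel_stop above 1 N and contact force between blade and jig above 0.8 N and angle between the x axis of rule and the x axis of jig, either way round below 0.08 rad and value of joint lock below 0.002 m), for 0.1 s.
3. the lock button is down (value of joint lock above 0.0028 m), for 0.2 s.
At the end, for the whole second after the job is handed in: The lock button is down (over 2.8 mm), the case lies flat on the jig plate (within 3 mm and 0.05 rad) and square to it (0.08 rad), its heel within 3 mm of the heel stop, the hook tab behind the bar with its inner face within 3 mm of the bar's outer face, everything at rest (value of joint lock above 0.0028 m and x of rule_heel in the frame of heel_stop below 0.003 m and x of hook in the frame of jig between 0.122 and 0.128 m and z of hook in the frame of jig below 0.028 m and z of rule in the frame of jig below 0.011 m and angle between rule's own z axis and vertical below 0.05 rad and angle between the x axis of rule and the x axis of jig, either way round below 0.08 rad and linear speed of rule below 0.01 m/s); the robot touches nothing.
It fails at once if the hook or blade is forced against the jig with over 15 N (contact force between blade and jig above 15 N).
It fails at once if the heel stop is loaded with over 20 N (contact force between rule and heel_stop above 20 N).
It fails at once if the lock button is pushed with over 25 N (contact force between the fingers and lock above 25 N).
It fails at once if a bystander is disturbed by over 25 mm (distance of any of conical, pe_bottle, red_teat, petri from where it was at the start of the episode above 0.025 m).
It also fails if it takes over 64 s, if anything falls off the work surface, if the arm or the gripper's body presses on something with over 40 N, if the wrist force passes 120 N, or if a joint passes its speed limit or range.

## Working session

There is one attempt and no reset: what is moved stays moved. The work goes in short steps, Python scripts to look and compute and a tool call to move; the robot and the scene stay as the last step left them, time stands still between calls to the robot, and variables do not carry over. Pictures are saved under pics/ and viewed, and the job is handed in when it is done.

Besides the shell and the picture viewer there is one more tool, called as name([rows], argument=value, ...), one row to a line, values as JSON. carry_out: Moves the arm, as the interface text tells. Its arguments: {"type":"object","properties":{"commands":{"type":"array"},"jaw":{"type":"number"}},"required":["commands"]}

```bash
ls; mkdir -p pics
cat > h.py <<'E'
import numpy as np, cv2
from plant import manip, imaging, finder
from scipy.spatial.transform import Rotation as Rn
def snap(n,fn=None):
    p=imaging.snapshot(n)
    if fn: cv2.imwrite('pics/'+fn,cv2.cvtColor(p['frame'],cv2.COLOR_RGB2BGR))
    return p
def proj(p,X):
    c=np.asarray(p['R'])@np.asarray(X,float)+np.asarray(p['t']); s=c[:2]/c[2]; s=s*(1+p['k1']*(s@s))
    K=np.asarray(p['K']); return np.array([K[0,0]*s[0]+K[0,2],K[1,1]*s[1]+K[1,2]])
def ray(p,uv):
    K=np.asarray(p['K']); d=np.array([(uv[0]-K[0,2])/K[0,0],(uv[1]-K[1,2])/K[1,1]]); s=d.copy()
    for _ in range(30): s=d/(1+p['k1']*(s@s))
    R=np.asarray(p['R']); return -R.T@np.asarray(p['t']), R.T@np.array([s[0],s[1],1])
def onz(p,uv,z):
    o,d=ray(p,uv); return o+d*(z-o[2])/d[2]
E
python3 - <<'E'
from h import *
for n in('side','top'):
    p=snap(n,n+'0.png'); print(n,p['k1'],np.round(p['K'],1).tolist(),'cam',np.round(-np.array(p['R']).T@p['t'],3),np.round(p['R'],2).tolist())
    for th in ['rule','hook','lock_top','rule_heel','jig','heel_stop','conical','pe_bottle','red_teat','petri']:
        for r in finder.place_of(p,th)[:3]: print(th,np.round(r['uv'],1),round(r['score'],2))
print(manip.get_state())
E
```

```text
pics
side -0.05363555991682614 [[539.6, 0.0, 274.7], [0.0, 539.6, 200.5], [0.0, 0.0, 1.0]] cam [0.554 1.018 0.485] [[-1.0, 0.06, 0.0], [0.02, 0.45, -0.89], [-0.06, -0.89, -0.45]]
rule [235.5 228.4] 0.63
rule [312.7 264.3] 0.6
lock_top [312.3 228. ] 0.51
rule_heel [315.4 276. ] 0.89
rule_heel [257.8 230.4] 0.86
rule_heel [311.1 228.1] 0.69
jig [222.3 169.2] 0.91
jig [214.8 186.2] 0.25
heel_stop [215.6 184.8] 0.68
conical [160.5 277.3] 0.89
pe_bottle [149.6 237.2] 0.68
red_teat [304.5 201.6] 0.76
petri [401.  250.2] 0.88
top 0.003430270583794096 [[381.5, 0.0, 278.5], [0.0, 381.5, 208.6], [0.0, 0.0, 1.0]] cam [0.39  0.119 0.905] [[-0.01, -1.0, -0.02], [-0.99, 0.01, -0.14], [0.14, 0.02, -0.99]]
rule [263.9 188.9] 0.71
rule [209.3 237. ] 0.56
hook [246.3 238.2] 0.52
hook [285.5 159.8] 0.44
hook [248.9 125. ] 0.17
lock_top [222.6 235.5] 0.49
lock_top [269.4 168.5] 0.38
rule_heel [187.3 235.3] 0.82
rule_heel [245.5 203.8] 0.64
jig [371.7 172.2] 0.91
heel_stop [331.8 168.4] 0.64
conical [207.7 141.7] 0.61
pe_bottle [253.1 126.7] 0.95
red_teat [310.5 245.3] 0.39
petri [227.7 305.4] 0.68
{'clock': 1.1, 'joint_pos': array([-1.42804354e+00,  3.42021756e-01,  1.52408841e+00, -2.06789744e-05,
        1.27538553e+00, -1.45999075e-01]), 'qd': array([-0.00144033, -0.00014961,  0.00151053, -0.00140767,  0.00069154,
        0.00043593]), 'effort': array([ 5.13580981e-04, -4.31144321e+01, -2.44483387e+01,  7.17983628e-02,
        4.84540116e-02,  1.76751593e-05]), 'ee_pos': array([ 0.14951678, -0.50328599,  0.25173326]), 'eef_rot': array([-0.6997426 , -0.10170274,  0.69975671, -0.10177128]), 'ft_force': array([ 0.14933836,  0.35688958, -0.58294351]), 'wrist_torque': array([-0.0080188 ,  0.01870282,  0.03776922]), 'opening': 0.998890438362911}
```

View images.

View pics/side0.png

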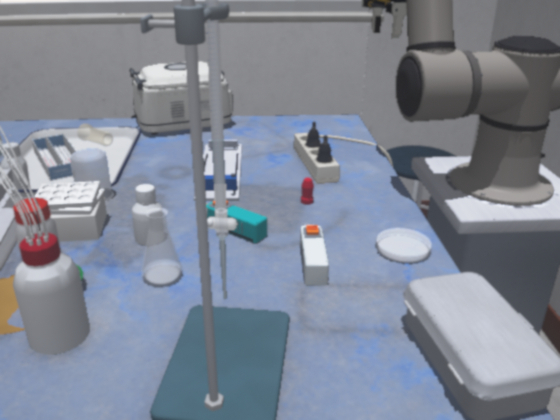

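View pics/top0.png

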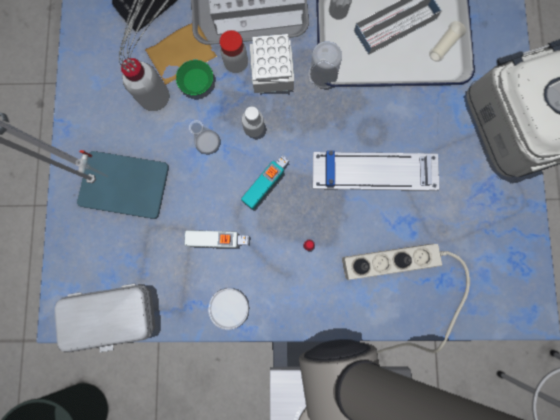

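Run:
```python
from h import *
p=snap('top')
f=cv2.cvtColor(p['frame'],cv2.COLOR_RGB2BGR)
a=f[220:260,175:265]; b=f[140:200,300:450]
cv2.imwrite('pics/a.png',cv2.resize(a,None,fx=8,fy=8,interpolation=cv2.INTER_CUBIC))
cv2.imwrite('pics/b.png',cv2.resize(b,None,fx=5,fy=5,interpolation=cv2.INTER_CUBIC))
s=snap('side')
f=cv2.cvtColor(s['frame'],cv2.COLOR_RGB2BGR)
cv2.imwrite('pics/c.png',cv2.resize(f[130:290,190:340],None,fx=3.7,fy=3.7,interpolation=cv2.INTER_CUBIC))
```

```text
(no output)
```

View pics/a.png

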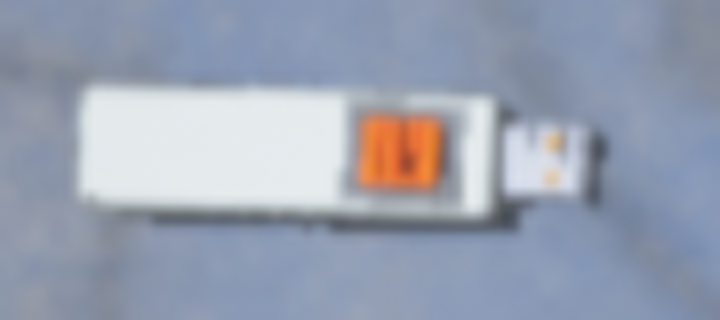

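View pics/b.png

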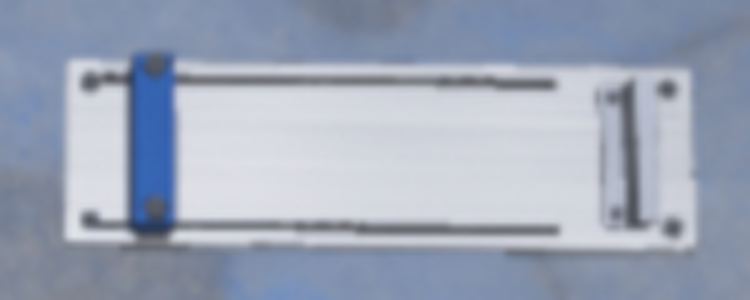

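View pics/c.png

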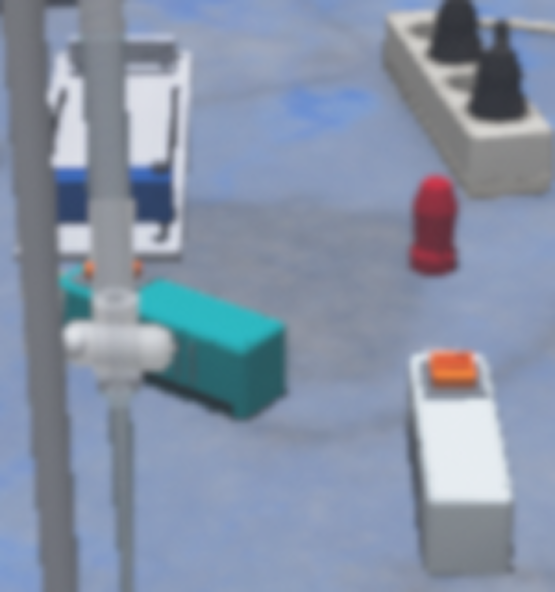

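```bash
cat >> h.py <<'E'
def mp(ps,f,ox,oy): return [((U+.5)/f-.5+ox,(V+.5)/f-.5+oy) for U,V in ps]
E
python3 - <<'E'
from h import *
p=snap('top'); s=snap('side')
r=lambda a:np.round(a,4)
def rect(ps,z,f,ox,oy,nm):
    P=np.array([onz(p,q,z) for q in mp(ps,f,ox,oy)]); 
    c=P.mean(0); ax=(P[1]+P[2]-P[0]-P[3])/2
    print(nm,'c',r(c),'L',r(np.linalg.norm(ax)),'W',r(np.linalg.norm((P[0]+P[1]-P[2]-P[3])/2)),'ang',r(np.arctan2(ax[1],ax[0])))
    return P
rect([(82,86),(497,97),(495,216),(80,205)],.04,8,175,220,'rule')
J=rect([(66,60),(691,68),(694,246),(66,241)],.008,5,300,140,'jig')
S=rect([(132,55),(173,55),(173,232),(132,232)],.036,5,300,140,'stop'); print(r(S))
rect([(632,80),(657,80),(655,225),(632,225)],.029,5,300,140,'bar')
for q,z in(((400,152),.049),):
    print('lock',r(onz(p,mp([q],8,175,220)[0],z)))
# side check rule: heel corners, front top (508,502),(422,500) bottom (510,570)(432,568) ; c crop
for q,z in(((512,502),.04),((424,500),.04),((487,358),.04),((412,355),.04)):
    print('side rule',r(onz(s,mp([q],3.7,190,130)[0],z)))
for q,z in(((180,250),.008),((188,52),.008),((172,178),.036)):
    print('side jig R edge',r(onz(s,mp([q],3.7,190,130)[0],z)))
for th in ['conical','pe_bottle','red_teat','petri']:
    for im in(p,s):
        x=finder.place_of(im,th)
        if x: print(th,r(onz(im,x[0]['uv'],0)),x[0]['score'])
E
```

```text
rule c [0.4452 0.2886 0.04  ] L 0.1183 W 0.0337 ang -1.6089
jig c [ 0.6058 -0.0986  0.008 ] L 0.2986 W 0.0881 ang -1.5966
stop c [0.6056 0.0125 0.036 ] L 0.019 W 0.0845 ang -1.5859
[[0.6479 0.0209 0.036 ]
 [0.6476 0.0017 0.036 ]
 [0.5632 0.0043 0.036 ]
 [0.5635 0.0232 0.036 ]]
bar c [ 0.5994 -0.217   0.029 ] L 0.0111 W 0.0694 ang -1.586
lock [0.4439 0.2554 0.049 ]
side rule [0.4312 0.353  0.04  ]
side rule [0.4663 0.3495 0.04  ]
side rule [0.4249 0.2357 0.04  ]
side rule [0.4586 0.231  0.04  ]
side jig R edge [0.5642 0.053  0.008 ]
side jig R edge [ 0.5582 -0.2474  0.008 ]
side jig R edge [0.5678 0.0207 0.036 ]
conical [0.6944 0.3148 0.    ] 0.76
conical [0.6859 0.3078 0.    ] 0.75
pe_bottle [0.7106 0.1964 0.    ] 0.8
pe_bottle [0.7228 0.2022 0.    ] 0.56
red_teat [0.429  0.0618 0.    ] 0.56
red_teat [0.4277 0.0603 0.    ] 0.82
petri [0.2907 0.2505 0.    ] 0.69
petri [0.7207 0.2107 0.    ] 0.7
```

```bash
cat >> h.py <<'E'
def go(P,yaw,st=None):
    """shift in tool axes to TCP P, with tool y along +-(dir perpendicular to yaw)"""
    st=st or manip.get_state(); R=Rn.from_quat(st['eef_rot']).as_matrix()
    d=R.T@(np.asarray(P)-st['ee_pos'])
    # desired: x down, y along yaw+-90
    best=None
    for k in (1,-1):
        y=k*np.array([-np.sin(yaw),np.cos(yaw),0]); x=np.array([0,0,-1.]); D=np.c_[x,y,np.cross(x,y)]
        rv=Rn.from_matrix(R.T@D).as_rotvec()
        if best is None or abs(rv[0])<abs(best[0]): best=rv
    print('t',round(st['clock'],2),'d',np.round(d,4),'rot',np.round(best,4),'R',np.round(R,3).tolist())
E
python3 - <<'E'
from h import *
st=manip.get_state(); print(st['joint_pos'].round(3))
yaw=-1.609; c=np.array([.4452,.290]); g=c-0.018*np.array([np.cos(yaw),np.sin(yaw)]); print(g)
go([g[0],g[1],.15],yaw)
E
```

```text
[-1.428  0.342  1.524 -0.     1.275 -0.146]
[0.4458875  0.30798687]
t 1.7 d [ 0.1017 -0.6933 -0.5151] rot [-1.2438e+00  1.0000e-04 -1.0000e-04] R [[0.0, 0.285, -0.959], [-0.0, -0.959, -0.285], [-1.0, 0.0, 0.0]]
```

carry_out([
  {"dx": 0,"dy": -0.284,"dz": -0.45,"twist": -0.5},
  {"dx": 0,"dy": -0.284,"dz": -0.45,"twist": -0.5},
  {"dx": 0,"dy": -0.284,"dz": -0.45,"twist": -0.5},
  {"dx": 0,"dy": -0.284,"dz": -0.45,"twist": -0.5},
  {"dx": 0,"dy": -0.284,"dz": -0.45,"twist": -0.8},
  {"dx": 0,"dy": -0.284,"dz": -0.45,"twist": -0.8},
  {"dx": 0,"dy": -0.284,"dz": -0.45,"twist": -0.8},
  {"dx": 0,"dy": -0.284,"dz": -0.45,"twist": -1.244},
  {"dx": 0,"dy": -0.284,"dz": -0.45,"twist": -1.244},
  {"dx": 0,"dy": -0.284,"dz": -0.45,"twist": -1.244},
  {"dx": 0,"dy": -0.693,"dz": -0.515,"twist": -1.244},
  {"dx": 0,"dy": -0.693,"dz": -0.515,"twist": -1.244},
  {"dx": 0,"dy": -0.693,"dz": -0.515,"twist": -1.244},
  {"dx": 0,"dy": -0.693,"dz": -0.515,"twist": -1.244},
  {"dx": 0,"dy": -0.693,"dz": -0.515,"twist": -1.244},
  {"dx": 0.05,"dy": -0.693,"dz": -0.515,"twist": -1.244},
  {"dx": 0.1,"dy": -0.693,"dz": -0.515,"twist": -1.244},
  {"dx": 0.1,"dy": -0.693,"dz": -0.515,"twist": -1.244},
  {"dx": 0.1,"dy": -0.693,"dz": -0.515,"twist": -1.244},
  {"dx": 0.1,"dy": -0.693,"dz": -0.515,"twist": -1.244},
], jaw=0.0918)

```text
clock: 3.7
ee_pos: [0.4437, 0.3105, 0.1488]
eef_rot: [-0.507, -0.492, 0.51, -0.491]
ft_force: [-0.8, -0.4, 0.2]
opening: 0.998
```

Run:
```python
from h import *
yaw=-1.609
go([.4459,.308,.033],yaw); snap('top','t1.png');snap('side','s1.png');print(manip.get_state()['ft_force'])
```

```text
t 3.7 d [0.1157 0.0027 0.0023] rot [0.0037 0.0014 0.004 ] R [[-0.004, 0.999, -0.035], [-0.001, -0.035, -0.999], [-1.0, -0.004, 0.001]]
[ 0.38846819 -0.06042908 -0.04342063]
```

View pics/s1.png

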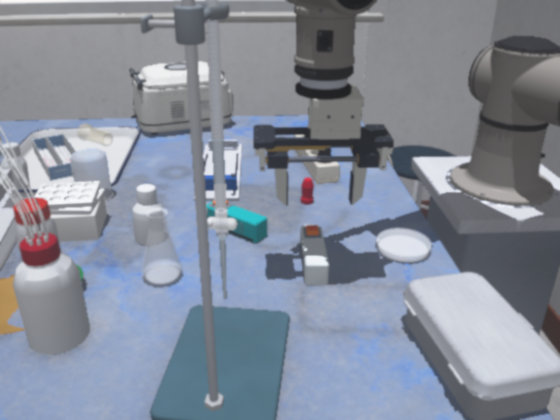

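carry_out([
  {"dx": 0.03,"dy": 0.002,"dz": 0.002,"twist": 0},
  {"dx": 0.06,"dy": 0.002,"dz": 0.002,"twist": 0},
  {"dx": 0.09,"dy": 0.002,"dz": 0.002,"twist": 0},
  {"dx": 0.11,"dy": 0.002,"dz": 0.002,"twist": 0},
  {"dx": 0.115,"dy": 0.002,"dz": 0.002,"twist": 0},
  {"dx": 0.115,"dy": 0.002,"dz": 0.002,"twist": 0},
  {"dx": 0.115,"dy": 0.002,"dz": 0.002,"twist": 0},
])

```text
clock: 4.5
ee_pos: [0.449, 0.3054, 0.0383]
eef_rot: [0.51, 0.49, -0.509, 0.491]
ft_force: [0.4, -0.0, 0.3]
opening: 0.999
```

carry_out([
  {"dx": 0},
  {"dx": 0},
  {"dx": 0},
  {"dx": 0},
  {"dx": 0},
  {"dx": 0},
  {"dx": 0},
  {"dx": 0},
], jaw=0.02)

```text
validation failed for argument at $.co...
```

Run:
```python
from h import *
go([.4459,.308,.033],-1.609); snap('top','t2.png');snap('side','s2.png');print(manip.get_state()['ft_force'])
```

```text
t 4.5 d [ 0.0053 -0.0032 -0.0024] rot [-0.0006 -0.0011 -0.0025] R [[0.002, 0.999, -0.039], [0.001, -0.039, -0.999], [-1.0, 0.002, -0.001]]
[ 0.68187829 -0.48191518 -0.18100908]
```

View pics/s2.png

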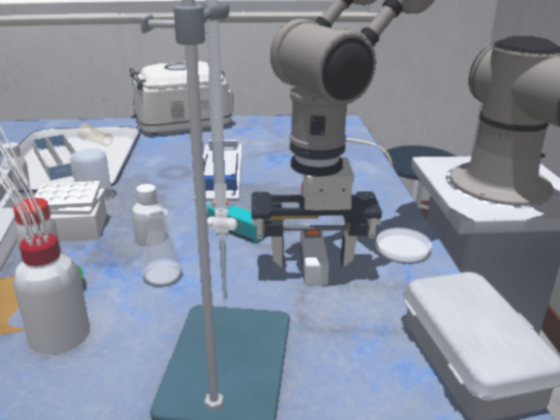

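carry_out([
  {"dx": 0.003,"dy": -0.002,"dz": -0.002,"twist": 0},
  {"dx": 0.003,"dy": -0.002,"dz": -0.002,"twist": 0},
  {"dx": 0.003,"dy": -0.002,"dz": -0.002,"twist": 0},
])

```text
clock: 4.9
ee_pos: [0.4458, 0.3079, 0.0338]
eef_rot: [0.509, 0.49, -0.509, 0.491]
ft_force: [0.2, -0.4, -0.8]
opening: 0.999
```

Run:
```python
from h import *
for i in range(6):
    print(manip.get_state()['ee_pos'].round(5),manip.get_state()['ft_force'].round(2)); imaging.snapshot('top')
```

```text
[0.44578 0.30788 0.03381] [ 0.22 -0.45 -0.84]
[0.44578 0.30785 0.03377] [ 0.25 -0.04  0.01]
[0.44583 0.30778 0.03374] [ 0.46  0.33 -0.23]
[0.44584 0.30775 0.03371] [-1.45  1.11 -0.72]
[0.44588 0.30773 0.03369] [ 0.31 -0.03  0.85]
[0.44587 0.3077  0.03367] [ 0.27 -1.    0.55]
```

carry_out([
  {"dx": 0,"dy": 0,"dz": 0,"twist": 0},
  {"dx": 0,"dy": 0,"dz": 0,"twist": 0},
  {"dx": 0,"dy": 0,"dz": 0,"twist": 0},
  {"dx": 0,"dy": 0,"dz": 0,"twist": 0},
  {"dx": 0,"dy": 0,"dz": 0,"twist": 0},
  {"dx": 0,"dy": 0,"dz": 0,"twist": 0},
  {"dx": 0,"dy": 0,"dz": 0,"twist": 0},
  {"dx": 0,"dy": 0,"dz": 0,"twist": 0},
], jaw=0.02)

```text
clock: 6.0
ee_pos: [0.4459, 0.3077, 0.0337]
eef_rot: [0.509, 0.49, -0.509, 0.49]
ft_force: [0.4, -0.1, -0.7]
opening: 0.394
```

carry_out([
  {"dx": -0.02,"dy": 0,"dz": 0,"twist": 0},
  {"dx": -0.05,"dy": 0,"dz": 0,"twist": 0},
  {"dx": -0.08,"dy": 0,"dz": 0,"twist": 0},
  {"dx": -0.11,"dy": 0,"dz": 0,"twist": 0},
  {"dx": -0.11,"dy": 0,"dz": 0,"twist": 0},
  {"dx": -0.11,"dy": 0,"dz": 0,"twist": 0},
])

```text
clock: 6.6
ee_pos: [0.4452, 0.3074, 0.1426]
eef_rot: [-0.509, -0.491, 0.51, -0.49]
ft_force: [0.4, 0.1, -7.2]
opening: 0.393
```

Run:
```python
from h import *
p=snap('top');s=snap('side')
for q,n,b in((p,'top',(150,180,200,110)),(s,'side',(200,130,200,160))):
    f=cv2.cvtColor(q['frame'],cv2.COLOR_RGB2BGR)[b[1]:b[1]+b[3],b[0]:b[0]+b[2]]
    cv2.imwrite('pics/g_%s.png'%n,cv2.resize(f,None,fx=3.7,fy=3.7,interpolation=cv2.INTER_CUBIC))
go([.45,.3,.144],-1.594)
```

```text
t 6.7 d [-0.0026  0.0057  0.0068] rot [-0.0148  0.0021  0.0039] R [[-0.004, 0.999, -0.038], [-0.002, -0.038, -0.999], [-1.0, -0.004, 0.002]]
```

View pics/g_side.png

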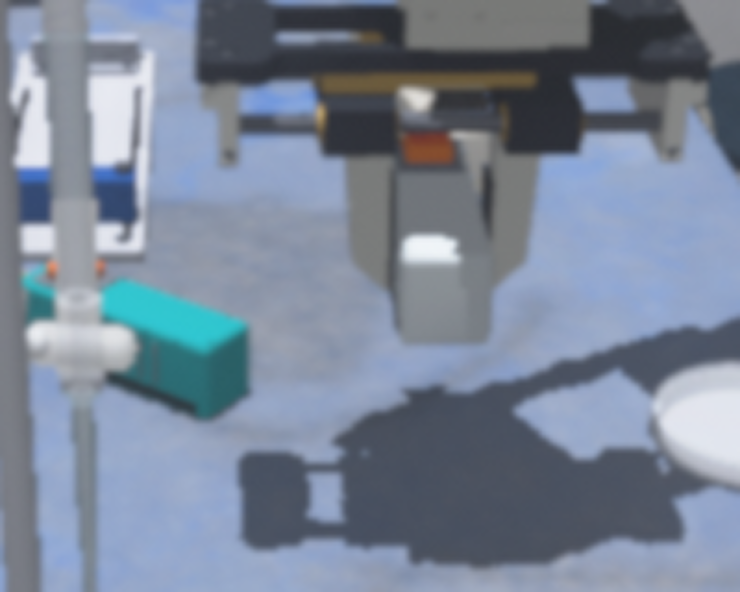

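View pics/g_top.png

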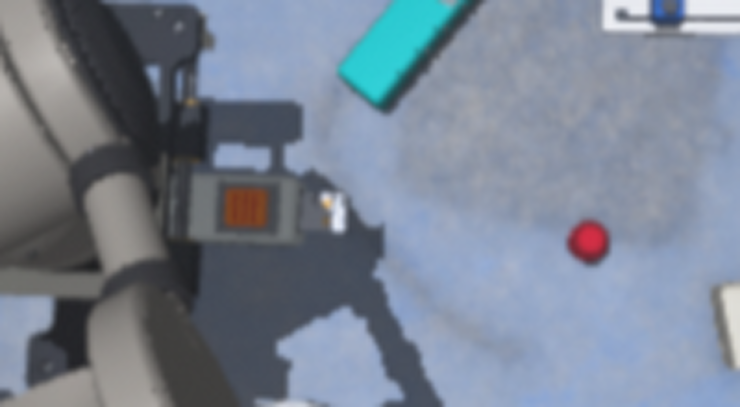

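Run:
```python
from h import *
p=imaging.snapshot('top');s=imaging.snapshot('side'); st=manip.get_state(); T=st['ee_pos']; print(T,st['ft_force'])
yaw=-1.609
for pitch in(0,.05):
  e=np.array([np.cos(yaw),np.sin(yaw),0]); w=np.array([-e[1],e[0],0]); z=np.array([0,0,1.])
  def X(a,b,h): # a ahead of grasp
    ca=np.cos(pitch);sa=np.sin(pitch); h=h-.0337
    return T+e*(a*ca-h*sa*-1*-1)+w*b+z*(h-a*sa)
  for im,b,nm in((s,(200,130),'side'),(p,(150,180),'top')):
    for l,q in (('heeltop',(-.042,.018,.04)),('heeltop',(-.042,-.018,.04)),('heelbot',(-.042,.018,0)),('nosetop',(.078,.018,.04)),('nosetop',(.078,-.018,.04)),('lock',(.052,0,.049)),('hooktip',(.103,0,.027))):
        print(pitch,nm,l,((proj(im,X(*q))-b+.5)*3.7-.5).round(0))
```

```text
[0.44487047 0.30715634 0.1416316 ] [ 0.73208771  0.55126666 -6.40550865]
0 side heeltop [400. 258.]
0 side heeltop [495. 258.]
0 side heelbot [397. 351.]
0 side nosetop [378. 134.]
0 side nosetop [461. 133.]
0 side lock [426. 138.]
0 side hooktip [414. 139.]
0 top heeltop [ 77. 171.]
0 top heeltop [ 72. 238.]
0 top heelbot [ 98. 177.]
0 top nosetop [298. 177.]
0 top nosetop [295. 244.]
0 top lock [245. 208.]
0 top hooktip [346. 213.]
0.05 side heeltop [400. 254.]
0.05 side heeltop [495. 253.]
0.05 side heelbot [396. 344.]
0.05 side nosetop [378. 143.]
0.05 side nosetop [461. 142.]
0.05 side lock [426. 145.]
0.05 side hooktip [413. 149.]
0.05 top heeltop [ 75. 171.]
0.05 top heeltop [ 71. 237.]
0.05 top heelbot [100. 177.]
0.05 top nosetop [298. 177.]
0.05 top nosetop [295. 244.]
0.05 top lock [245. 208.]
0.05 top hooktip [347. 213.]
```

Run:
```python
from h import *
go([.6051,-.1306,.12],-1.594)
```

```text
t 6.8 d [0.0219 0.1768 0.4313] rot [-0.0149  0.002   0.0035] R [[-0.004, 0.999, -0.038], [-0.002, -0.038, -0.999], [-1.0, -0.003, 0.002]]
```

carry_out([
  {"dx": 0,"dy": 0.006,"dz": 0.015,"twist": 0},
  {"dx": 0,"dy": 0.016,"dz": 0.04,"twist": 0},
  {"dx": 0,"dy": 0.03,"dz": 0.073,"twist": 0},
  {"dx": 0,"dy": 0.044,"dz": 0.107,"twist": 0},
  {"dx": 0,"dy": 0.058,"dz": 0.14,"twist": -0.005},
  {"dx": 0,"dy": 0.071,"dz": 0.173,"twist": -0.005},
  {"dx": 0,"dy": 0.085,"dz": 0.207,"twist": -0.005},
  {"dx": 0,"dy": 0.099,"dz": 0.241,"twist": -0.01},
  {"dx": 0,"dy": 0.113,"dz": 0.275,"twist": -0.01},
  {"dx": 0,"dy": 0.127,"dz": 0.309,"twist": -0.015},
  {"dx": 0,"dy": 0.141,"dz": 0.343,"twist": -0.015},
  {"dx": 0,"dy": 0.154,"dz": 0.375,"twist": -0.015},
  {"dx": 0.005,"dy": 0.165,"dz": 0.402,"twist": -0.015},
  {"dx": 0.01,"dy": 0.173,"dz": 0.421,"twist": -0.015},
  {"dx": 0.02,"dy": 0.177,"dz": 0.431,"twist": -0.015},
  {"dx": 0.02,"dy": 0.177,"dz": 0.431,"twist": -0.015},
  {"dx": 0.02,"dy": 0.177,"dz": 0.431,"twist": -0.015},
  {"dx": 0.02,"dy": 0.177,"dz": 0.431,"twist": -0.015},
])

```text
clock: 8.6
ee_pos: [0.6061, -0.1283, 0.1237]
eef_rot: [-0.505, -0.495, 0.505, -0.494]
ft_force: [0.9, 0.1, -6.7]
opening: 0.39
```

Run:
```python
from h import *
p=snap('top','t3.png');s=snap('side')
for q,n,b in((p,'top',(300,110,180,120)),(s,'side',(170,90,180,140))):
    f=cv2.cvtColor(q['frame'],cv2.COLOR_RGB2BGR)[b[1]:b[1]+b[3],b[0]:b[0]+b[2]]
    cv2.imwrite('pics/j_%s.png'%n,cv2.resize(f,None,fx=4,fy=4,interpolation=cv2.INTER_CUBIC))
go([.6051,-.1306,.062],-1.594)
T=manip.get_state()['ee_pos'];e=np.array([np.cos(-1.594),np.sin(-1.594),0])
for l,a,h in(('hooktip',.103,.027),('nose',.078,.04),('lock',.052,.049)): print(l,(proj(p,T+e*a+[0,0,h-.0337])-[300,110]+.5)*4-.5)
```

```text
t 8.7 d [ 0.0622 -0.0013  0.002 ] rot [ 0.0016  0.     -0.0004] R [[0.0, 1.0, -0.022], [-0.0, -0.022, -1.0], [-1.0, 0.0, 0.0]]
hooktip [604.89606938 192.57986162]
nose [566.94411139 185.44988807]
lock [522.86398813 180.26396819]
```

View pics/j_top.png

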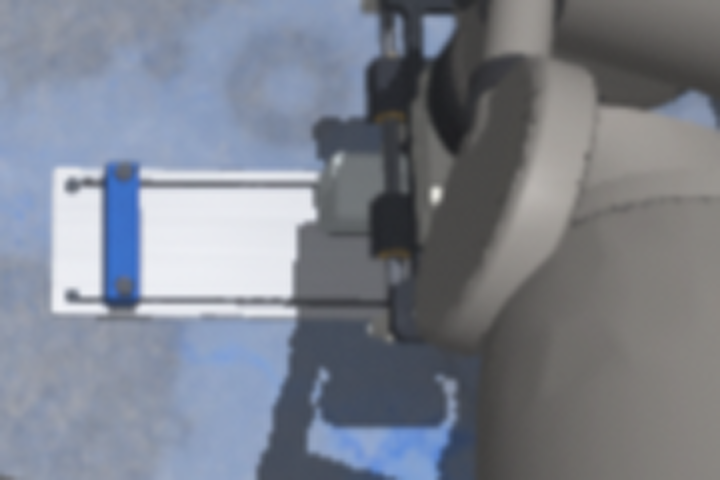

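View pics/j_side.png

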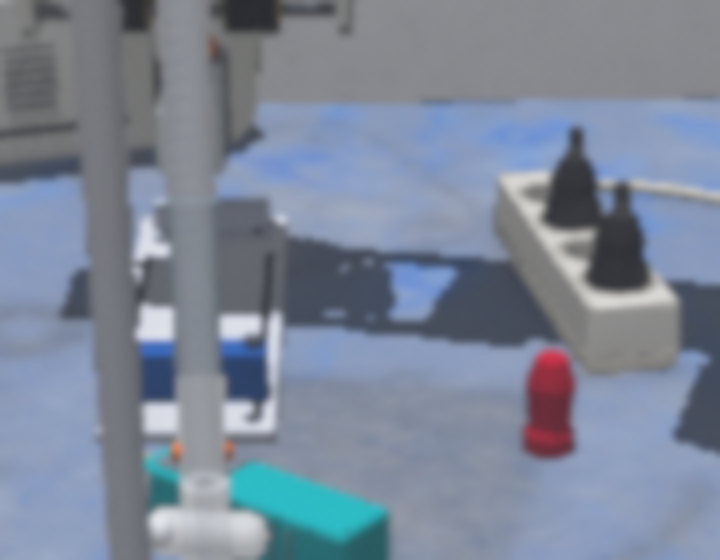

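carry_out([
  {"dx": 0.015,"dy": -0.001,"dz": 0.002,"twist": 0},
  {"dx": 0.03,"dy": -0.001,"dz": 0.002,"twist": 0},
  {"dx": 0.045,"dy": -0.001,"dz": 0.002,"twist": 0},
  {"dx": 0.055,"dy": -0.001,"dz": 0.002,"twist": 0},
  {"dx": 0.06,"dy": -0.001,"dz": 0.002,"twist": 0},
  {"dx": 0.06,"dy": -0.001,"dz": 0.002,"twist": 0},
  {"dx": 0.06,"dy": -0.001,"dz": 0.002,"twist": 0},
])

```text
clock: 9.4
ee_pos: [0.6058, -0.1317, 0.0644]
eef_rot: [0.506, 0.494, -0.506, 0.495]
ft_force: [0.4, 0.2, -7.4]
opening: 0.389
```

```bash
cat >> h.py <<'E'
def force(n=6):
    F=[];
    for i in range(n):
        F.append(np.r_[manip.get_state()['ft_force'],manip.get_state()['wrist_torque']]); imaging.snapshot('top')
    print('F',np.mean(F,0).round(2))
def jx():
    T=manip.get_state()['ee_pos']; yaw=-1.594; e=np.array([np.cos(yaw),np.sin(yaw)]); d=T[:2]-[.6058,-.0986]
    a=d@e; print('jig x tcp %.4f lat %.4f; hook %.4f(blade in) heel %.4f; underside %.4f'%(a,d@[-e[1],e[0]],a+.1,a-.042,T[2]-.0337))
E
python3 - <<'E'
from h import *
force(); jx(); go([.6051,-.1306,.0487],-1.594)
E
```

```text
F [-0.09  0.1  -6.42  0.1  -0.12  0.02]
jig x tcp 0.0332 lat 0.0005; hook 0.1332(blade in) heel -0.0088; underside 0.0304
t 9.7 d [ 0.0154 -0.0004 -0.0012] rot [ 0.0002  0.0003 -0.0007] R [[0.001, 1.0, -0.023], [-0.0, -0.023, -1.0], [-1.0, 0.001, 0.0]]
```

carry_out([
  {"dx": 0.004,"dy": 0,"dz": -0.001,"twist": 0},
  {"dx": 0.008,"dy": 0,"dz": -0.001,"twist": 0},
  {"dx": 0.011,"dy": 0,"dz": -0.001,"twist": 0},
  {"dx": 0.013,"dy": 0,"dz": -0.001,"twist": 0},
  {"dx": 0.0145,"dy": 0,"dz": -0.001,"twist": 0},
  {"dx": 0.0145,"dy": 0,"dz": -0.001,"twist": 0},
  {"dx": 0.0145,"dy": 0,"dz": -0.001,"twist": 0},
])

```text
clock: 10.4
ee_pos: [0.6054, -0.1307, 0.0492]
eef_rot: [-0.506, -0.494, 0.506, -0.494]
ft_force: [-0.3, -0.2, -6.3]
opening: 0.39
```

Run:
```python
from h import *
force(); jx(); s=snap('side'); b=(170,90,180,140)
f=cv2.cvtColor(s['frame'],cv2.COLOR_RGB2BGR)[b[1]:b[1]+b[3],b[0]:b[0]+b[2]]
cv2.imwrite('pics/k_side.png',cv2.resize(f,None,fx=4,fy=4,interpolation=cv2.INTER_CUBIC))
```

```text
F [-0.   -0.11 -6.23  0.11 -0.11  0.01]
jig x tcp 0.0321 lat 0.0003; hook 0.1321(blade in) heel -0.0099; underside 0.0156
```

View pics/k_side.png

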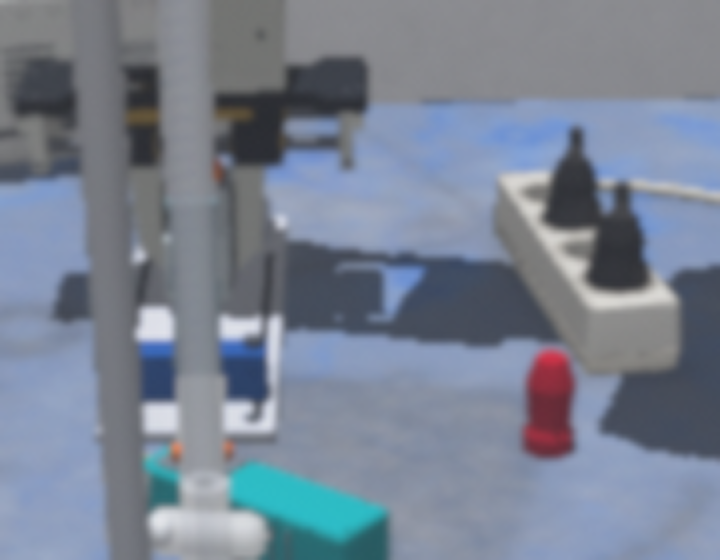

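carry_out([
  {"dx": 0.0005,"dy": 0,"dz": -0.002,"twist": 0},
  {"dx": 0.001,"dy": 0,"dz": -0.003,"twist": 0},
  {"dx": 0.001,"dy": 0,"dz": -0.005,"twist": 0},
  {"dx": 0.001,"dy": 0,"dz": -0.006,"twist": 0},
  {"dx": 0.001,"dy": 0,"dz": -0.008,"twist": 0},
  {"dx": 0.001,"dy": 0,"dz": -0.009,"twist": 0},
  {"dx": 0.001,"dy": 0,"dz": -0.011,"twist": 0},
  {"dx": 0.001,"dy": 0,"dz": -0.012,"twist": 0},
  {"dx": 0.001,"dy": 0,"dz": -0.012,"twist": 0},
])

```text
clock: 11.65
ee_pos: [0.6056, -0.1186, 0.0482]
eef_rot: [-0.506, -0.494, 0.506, -0.494]
ft_force: [1.0, -2.3, -6.6]
opening: 0.392
```

Run:
```python
from h import *
force(8); jx()
```

```text
F [ 0.06 -2.14 -6.6  -0.2  -0.12 -0.  ]
jig x tcp 0.0202 lat 0.0003; hook 0.1202(blade in) heel -0.0218; underside 0.0145
```

carry_out([
  {"dx": 0.0005,"dy": 0,"dz": -0.003,"twist": 0},
  {"dx": 0.001,"dy": 0,"dz": -0.006,"twist": 0},
  {"dx": 0.0015,"dy": 0,"dz": -0.009,"twist": 0},
  {"dx": 0.002,"dy": 0,"dz": -0.012,"twist": 0},
  {"dx": 0.0025,"dy": 0,"dz": -0.015,"twist": 0},
  {"dx": 0.003,"dy": 0,"dz": -0.018,"twist": 0},
  {"dx": 0.0035,"dy": 0,"dz": -0.021,"twist": 0},
  {"dx": 0.004,"dy": 0,"dz": -0.024,"twist": 0},
  {"dx": 0.004,"dy": 0,"dz": -0.027,"twist": 0},
  {"dx": 0.004,"dy": 0,"dz": -0.03,"twist": 0},
  {"dx": 0.004,"dy": 0,"dz": -0.03,"twist": 0},
])

```text
clock: 13.15
ee_pos: [0.6063, -0.0882, 0.0442]
eef_rot: [-0.506, -0.494, 0.506, -0.494]
ft_force: [0.4, -2.7, -5.7]
opening: 0.389
```

Run:
```python
from h import *
force(8); jx(); p=snap('top','t5.png'); 
b=(300,110,180,120)
f=cv2.cvtColor(p['frame'],cv2.COLOR_RGB2BGR)[b[1]:b[1]+b[3],b[0]:b[0]+b[2]]
cv2.imwrite('pics/l_top.png',cv2.resize(f,None,fx=4,fy=4,interpolation=cv2.INTER_CUBIC))
go([.6051,-.1306,.0487],-1.594)
```

```text
F [ 0.02 -2.46 -5.99 -0.32 -0.08 -0.01]
jig x tcp -0.0098 lat 0.0003; hook 0.0902(blade in) heel -0.0518; underside 0.0105
t 13.6 d [-0.0045 -0.0002  0.0418] rot [ 0.0001  0.0001 -0.    ] R [[0.0, 1.0, -0.023], [-0.0, -0.023, -1.0], [-1.0, 0.0, 0.0]]
```

View pics/l_top.png

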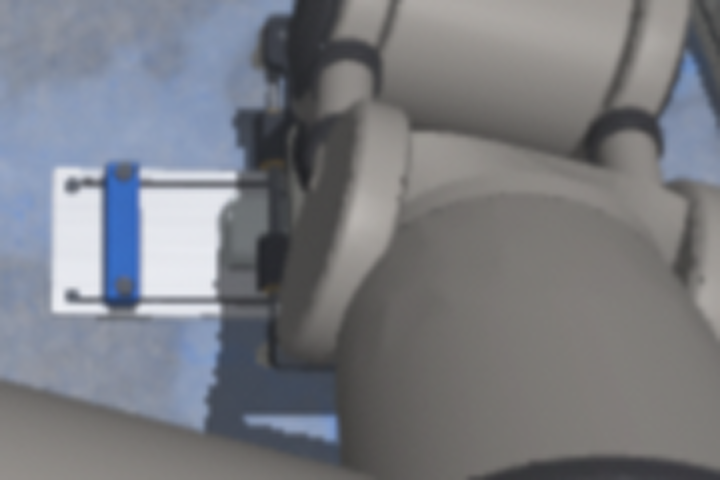

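carry_out([
  {"dx": 0,"dy": 0,"dz": -0.003,"twist": 0},
  {"dx": 0,"dy": 0,"dz": -0.006,"twist": 0},
  {"dx": 0,"dy": 0,"dz": -0.009,"twist": 0},
  {"dx": 0,"dy": 0,"dz": -0.012,"twist": 0},
  {"dx": 0,"dy": 0,"dz": -0.015,"twist": 0},
  {"dx": 0,"dy": 0,"dz": -0.018,"twist": 0},
  {"dx": 0,"dy": 0,"dz": -0.021,"twist": 0},
  {"dx": 0,"dy": 0,"dz": -0.024,"twist": 0},
  {"dx": 0,"dy": 0,"dz": -0.027,"twist": 0},
  {"dx": 0,"dy": 0,"dz": -0.03,"twist": 0},
  {"dx": 0,"dy": 0,"dz": -0.033,"twist": 0},
  {"dx": 0,"dy": 0,"dz": -0.036,"twist": 0},
  {"dx": 0,"dy": 0,"dz": -0.039,"twist": 0},
  {"dx": 0,"dy": 0,"dz": -0.041,"twist": 0},
  {"dx": 0,"dy": 0,"dz": -0.042,"twist": 0},
  {"dx": 0,"dy": 0,"dz": -0.042,"twist": 0},
])

```text
clock: 15.2
ee_pos: [0.6073, -0.0465, 0.0442]
eef_rot: [-0.506, -0.494, 0.506, -0.494]
ft_force: [-0.4, -2.9, -6.2]
opening: 0.388
```

Run:
```python
from h import *
force(8); jx(); p=snap('top'); 
b=(300,110,180,120)
f=cv2.cvtColor(p['frame'],cv2.COLOR_RGB2BGR)[b[1]:b[1]+b[3],b[0]:b[0]+b[2]]
cv2.imwrite('pics/m_top.png',cv2.resize(f,None,fx=4,fy=4,interpolation=cv2.INTER_CUBIC))
s=snap('side'); b=(170,90,180,140)
f=cv2.cvtColor(s['frame'],cv2.COLOR_RGB2BGR)[b[1]:b[1]+b[3],b[0]:b[0]+b[2]]
cv2.imwrite('pics/m_side.png',cv2.resize(f,None,fx=4,fy=4,interpolation=cv2.INTER_CUBIC))
```

```text
F [ 0.41 -2.63 -5.98 -0.4  -0.13  0.02]
jig x tcp -0.0518 lat 0.0003; hook 0.0482(blade in) heel -0.0938; underside 0.0105
```

View pics/m_top.png

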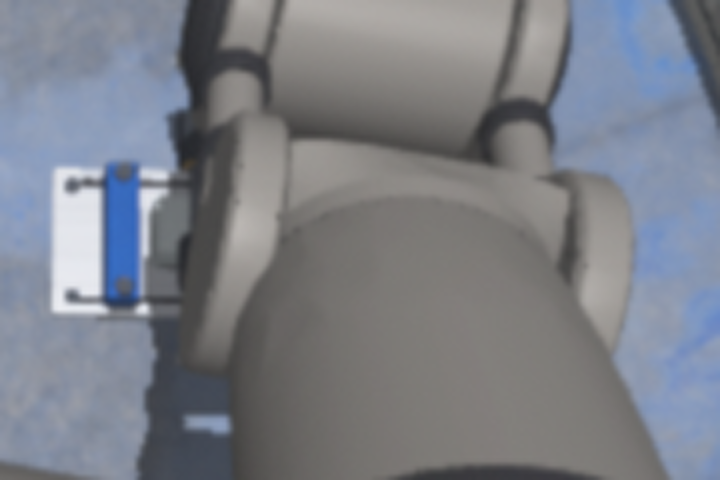

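View pics/m_side.png

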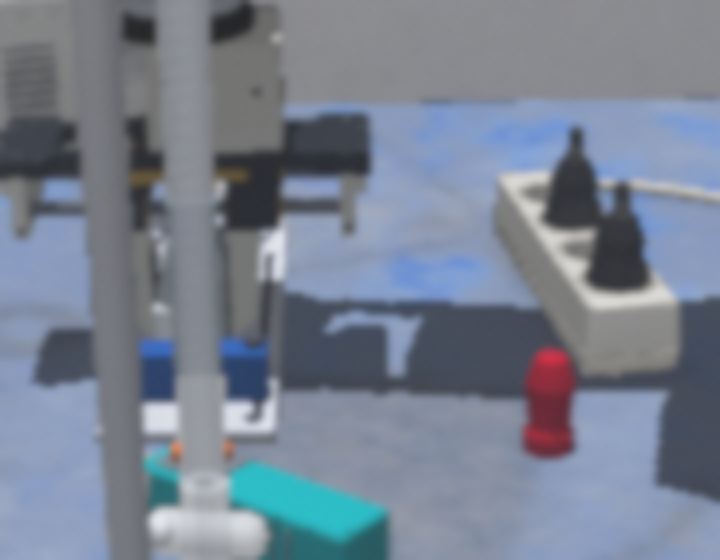

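carry_out([
  {"dx": 0.0005,"dy": 0,"dz": -0.001,"twist": 0},
  {"dx": 0.001,"dy": 0,"dz": -0.002,"twist": 0},
  {"dx": 0.0015,"dy": 0,"dz": -0.003,"twist": 0},
  {"dx": 0.0015,"dy": 0,"dz": -0.004,"twist": 0},
  {"dx": 0.0015,"dy": 0,"dz": -0.005,"twist": 0},
  {"dx": 0.0015,"dy": 0,"dz": -0.0055,"twist": 0},
  {"dx": 0.0015,"dy": 0,"dz": -0.0055,"twist": 0},
])

```text
clock: 16.4
ee_pos: [0.6074, -0.0411, 0.0427]
eef_rot: [-0.506, -0.494, 0.506, -0.494]
ft_force: [-1.0, -1.6, -5.2]
opening: 0.393
```

Run:
```python
from h import *
force(8); jx()
```

```text
F [-0.17 -2.32 -5.34 -0.48 -0.09 -0.04]
jig x tcp -0.0573 lat 0.0002; hook 0.0427(blade in) heel -0.0993; underside 0.0090
```

carry_out([
  {"dx": 0,"dy": 0,"dz": -0.0005,"twist": 0},
  {"dx": 0,"dy": 0,"dz": -0.001,"twist": 0},
  {"dx": 0,"dy": 0,"dz": -0.0015,"twist": 0},
  {"dx": 0,"dy": 0,"dz": -0.0015,"twist": 0},
])

```text
clock: 17.2
ee_pos: [0.6074, -0.04, 0.0427]
eef_rot: [-0.506, -0.494, 0.506, -0.494]
ft_force: [-1.0, -4.7, -5.9]
opening: 0.387
```

Run:
```python
from h import *
force(6); jx()
```

```text
F [-0.27 -4.93 -5.27 -0.86 -0.06 -0.05]
jig x tcp -0.0586 lat 0.0002; hook 0.0414(blade in) heel -0.1006; underside 0.0090
```

carry_out([
  {"dx": 0,"dy": 0,"dz": -0.0005,"twist": 0},
  {"dx": 0,"dy": 0,"dz": -0.001,"twist": 0},
  {"dx": 0,"dy": 0,"dz": -0.001,"twist": 0},
])

```text
clock: 17.8
ee_pos: [0.6074, -0.04, 0.0427]
eef_rot: [-0.505, -0.494, 0.506, -0.495]
ft_force: [-0.9, -9.6, -7.0]
opening: 0.392
```

Run:
```python
from h import *
force(6); jx()
```

```text
F [-0.68 -9.1  -6.08 -1.4   0.04 -0.02]
jig x tcp -0.0586 lat 0.0003; hook 0.0414(blade in) heel -0.1006; underside 0.0090
```

carry_out([
  {"dx": 0.0003,"dy": 0,"dz": 0.0002,"twist": 0},
  {"dx": 0.0007,"dy": 0,"dz": 0.0005,"twist": 0},
  {"dx": 0.001,"dy": 0,"dz": 0.0005,"twist": 0},
  {"dx": 0.0015,"dy": 0,"dz": 0.0005,"twist": 0},
  {"dx": 0.0015,"dy": 0,"dz": 0.0005,"twist": 0},
])

```text
clock: 18.6
ee_pos: [0.6077, -0.04, 0.0417]
eef_rot: [-0.506, -0.494, 0.506, -0.495]
ft_force: [-1.0, -6.3, -2.2]
opening: 0.393
```

Run:
```python
from h import *
force(6); jx()
```

```text
F [-0.87 -6.67 -2.9  -1.07  0.09 -0.06]
jig x tcp -0.0586 lat 0.0005; hook 0.0414(blade in) heel -0.1006; underside 0.0080
```

carry_out([
  {"dx": 0.0005,"dy": 0,"dz": 0,"twist": 0},
  {"dx": 0.001,"dy": 0,"dz": 0,"twist": 0},
  {"dx": 0.001,"dy": 0,"dz": 0,"twist": 0},
])

```text
clock: 19.2
ee_pos: [0.6077, -0.04, 0.0417]
eef_rot: [-0.506, -0.494, 0.506, -0.495]
ft_force: [-3.1, -6.6, 5.0]
opening: 0.392
```

Run:
```python
from h import *
force(6); jx()
```

```text
F [-3.38 -6.47  4.07 -0.99  0.61 -0.05]
jig x tcp -0.0586 lat 0.0005; hook 0.0414(blade in) heel -0.1006; underside 0.0080
```

carry_out([
  {"dx": -0.0007,"dy": 0,"dz": 0,"twist": 0},
  {"dx": -0.0007,"dy": 0,"dz": 0,"twist": 0},
])

```text
clock: 19.7
ee_pos: [0.6077, -0.04, 0.0417]
eef_rot: [-0.506, -0.494, 0.506, -0.495]
ft_force: [-1.6, -7.4, -0.6]
opening: 0.392
```

carry_out([
  {"dx": 0,"dy": 0,"dz": 0,"twist": 0},
  {"dx": 0,"dy": 0,"dz": 0,"twist": 0},
  {"dx": 0,"dy": 0,"dz": 0,"twist": 0},
  {"dx": 0,"dy": 0,"dz": 0,"twist": 0},
  {"dx": 0,"dy": 0,"dz": 0,"twist": 0},
  {"dx": 0,"dy": 0,"dz": 0,"twist": 0},
], jaw=0.08)

```text
clock: 20.3
ee_pos: [0.6075, -0.0391, 0.0409]
eef_rot: [0.506, 0.494, -0.506, 0.494]
ft_force: [-0.3, 0.1, -0.3]
opening: 0.845
```

Run:
```python
from h import *
force(3); jx(); print(manip.get_state()['opening'])
```

```text
F [ 0.35 -0.09 -0.08 -0.04 -0.13 -0.01]
jig x tcp -0.0594 lat 0.0002; hook 0.0406(blade in) heel -0.1014; underside 0.0072
0.8685081126636556
```

carry_out([
  {"dx": -0.02,"dy": 0,"dz": 0,"twist": 0},
  {"dx": -0.05,"dy": 0,"dz": 0,"twist": 0},
  {"dx": -0.08,"dy": 0,"dz": 0,"twist": 0},
  {"dx": -0.12,"dy": 0,"dz": 0,"twist": 0},
  {"dx": -0.16,"dy": 0,"dz": 0.02,"twist": 0},
  {"dx": -0.16,"dy": -0.05,"dz": 0.02,"twist": 0},
  {"dx": -0.16,"dy": -0.1,"dz": 0.02,"twist": 0},
  {"dx": -0.16,"dy": -0.14,"dz": 0.02,"twist": 0},
  {"dx": -0.16,"dy": -0.14,"dz": 0.02,"twist": 0},
])

```text
clock: 21.35
ee_pos: [0.4618, -0.0551, 0.2006]
eef_rot: [-0.505, -0.496, 0.507, -0.493]
ft_force: [0.1, 1.2, -0.2]
opening: 0.868
```

Run:
```python
from h import *
p=snap('top','t8.png')
b=(300,130,150,80)
f=cv2.cvtColor(p['frame'],cv2.COLOR_RGB2BGR)[b[1]:b[1]+b[3],b[0]:b[0]+b[2]]
cv2.imwrite('pics/n_top.png',cv2.resize(f,None,fx=5,fy=5,interpolation=cv2.INTER_CUBIC))
s=snap('side','s8.png')
```

```text
(no output)
```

View pics/n_top.png

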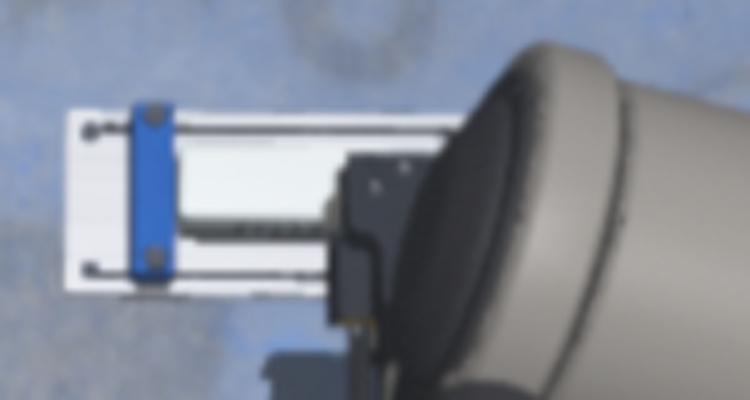

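View pics/s8.png

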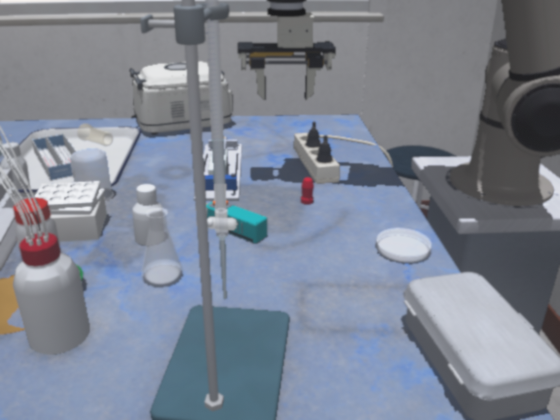

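carry_out([
  {"dx": 0,"dy": 0,"dz": 0.04,"twist": 0},
  {"dx": 0,"dy": 0,"dz": 0.08,"twist": 0},
  {"dx": 0,"dy": -0.02,"dz": 0.12,"twist": 0},
  {"dx": 0,"dy": -0.04,"dz": 0.16,"twist": 0},
  {"dx": 0,"dy": -0.06,"dz": 0.2,"twist": 0},
  {"dx": 0,"dy": -0.08,"dz": 0.24,"twist": 0},
  {"dx": 0,"dy": -0.08,"dz": 0.27,"twist": 0},
  {"dx": 0,"dy": -0.08,"dz": 0.27,"twist": 0},
], jaw=0.0)

```text
clock: 22.25
ee_pos: [0.3814, -0.3288, 0.2009]
eef_rot: [-0.506, -0.492, 0.507, -0.494]
ft_force: [0.6, 0.2, 0.4]
opening: 0.226
```

Run:
```python
from h import *
p=snap('top','t9.png')
b=(300,130,150,80)
f=cv2.cvtColor(p['frame'],cv2.COLOR_RGB2BGR)[b[1]:b[1]+b[3],b[0]:b[0]+b[2]]
cv2.imwrite('pics/o_top.png',cv2.resize(f,None,fx=5,fy=5,interpolation=cv2.INTER_CUBIC))
yaw=-1.594; e=np.array([np.cos(yaw),np.sin(yaw),0])
# expected lock top: tcp at release jig x -.0586 -> centre -.0406 -> lock -.0066
o=np.array([.6058,-.0986,0])
q=o+e*-.0066+[0,0,.057]; print(q,((proj(p,q)-b[:2]+.5)*5-.5))
for r in finder.place_of(p,'lock_top')[:3]: print(r['score'],(np.array(r['uv'])-b[:2]+.5)*5-.5, onz(p,r['uv'],.057))
```

```text
[ 0.60595313 -0.09200178  0.057     ] [388.66627446 177.42487027]
0.64 [395.5 174.5] [ 0.60726712 -0.09515035  0.057     ]
0.62 [-147.   187.5] [0.60494539 0.15126396 0.057     ]
0.22 [176.5 181. ] [0.60575511 0.00406586 0.057     ]
```

View pics/o_top.png

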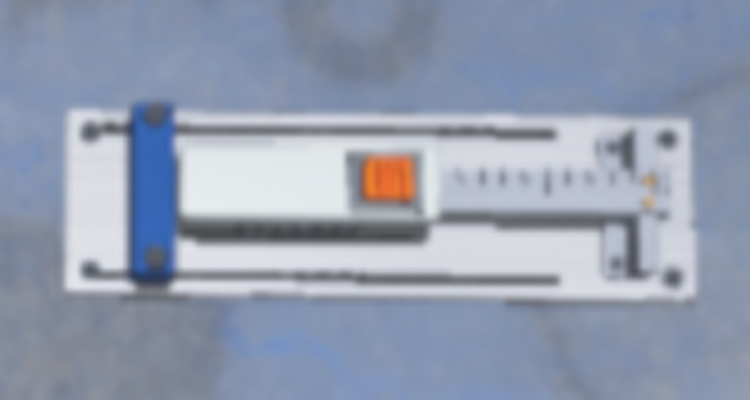

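Run:
```python
from h import *
go([.606,-.092,.115],-1.594); print(manip.get_state()['opening'])
```

```text
t 22.35 d [ 0.0856  0.2188 -0.2383] rot [-0.001  -0.0003 -0.0002] R [[0.0, 1.0, -0.024], [0.0, -0.024, -1.0], [-1.0, 0.0, -0.0]]
0.13869221873124465
```

carry_out([
  {"dx": 0,"dy": 0.03,"dz": -0.033,"twist": 0},
  {"dx": 0,"dy": 0.06,"dz": -0.066,"twist": 0},
  {"dx": 0,"dy": 0.09,"dz": -0.1,"twist": 0},
  {"dx": 0,"dy": 0.12,"dz": -0.133,"twist": 0},
  {"dx": 0,"dy": 0.15,"dz": -0.166,"twist": 0},
  {"dx": 0,"dy": 0.18,"dz": -0.2,"twist": 0},
  {"dx": 0.02,"dy": 0.2,"dz": -0.22,"twist": 0},
  {"dx": 0.045,"dy": 0.215,"dz": -0.234,"twist": 0},
  {"dx": 0.07,"dy": 0.219,"dz": -0.238,"twist": 0},
  {"dx": 0.085,"dy": 0.219,"dz": -0.238,"twist": 0},
  {"dx": 0.085,"dy": 0.219,"dz": -0.238,"twist": 0},
  {"dx": 0.085,"dy": 0.219,"dz": -0.238,"twist": 0},
  {"dx": 0.085,"dy": 0.219,"dz": -0.238,"twist": 0},
])

```text
clock: 23.65
ee_pos: [0.606, -0.0909, 0.1172]
eef_rot: [0.506, 0.494, -0.505, 0.495]
ft_force: [0.2, -0.3, 0.1]
opening: 0.002
```

Run:
```python
from h import *
force(4);go([.606,-.092,.084],-1.594); print(manip.get_state()['opening'])
```

```text
F [-0.39 -0.05  0.27 -0.01 -0.12  0.01]
t 23.85 d [0.0329 0.0004 0.0006] rot [-0.      0.0004 -0.0016] R [[0.002, 1.0, -0.023], [-0.0, -0.023, -1.0], [-1.0, 0.002, 0.0]]
0.005413509985373619
```

Slow approach to just above contact, then small pushes.

carry_out([
  {"dx": 0.01,"dy": 0,"dz": 0,"twist": 0},
  {"dx": 0.02,"dy": 0,"dz": 0,"twist": 0},
  {"dx": 0.027,"dy": 0,"dz": 0,"twist": 0},
  {"dx": 0.031,"dy": 0,"dz": 0,"twist": 0},
  {"dx": 0.032,"dy": 0,"dz": 0,"twist": 0},
  {"dx": 0.032,"dy": 0,"dz": 0,"twist": 0},
])

```text
clock: 24.45
ee_pos: [0.6052, -0.0912, 0.0837]
eef_rot: [-0.506, -0.494, 0.506, -0.494]
ft_force: [0.3, -0.1, -0.2]
opening: 0.004
```

carry_out([
  {"dx": 0.0005,"dy": 0,"dz": 0,"twist": 0},
  {"dx": 0.001,"dy": 0,"dz": 0,"twist": 0},
  {"dx": 0.0015,"dy": 0,"dz": 0,"twist": 0},
  {"dx": 0.002,"dy": 0,"dz": 0,"twist": 0},
  {"dx": 0.0025,"dy": 0,"dz": 0,"twist": 0},
  {"dx": 0.003,"dy": 0,"dz": 0,"twist": 0},
  {"dx": 0.003,"dy": 0,"dz": 0,"twist": 0},
])

```text
clock: 25.15
ee_pos: [0.6053, -0.0912, 0.0812]
eef_rot: [0.506, 0.494, -0.506, 0.494]
ft_force: [-1.4, 0.5, 4.5]
opening: 0.009
```

Run:
```python
from h import *
force(5);go([.606,-.092,.082],-1.594)
```

```text
F [-0.87  0.4   4.72  0.03  0.11 -0.01]
t 25.4 d [-0.001   0.0007  0.0008] rot [ 0.0002  0.0002 -0.0004] R [[0.0, 1.0, -0.023], [-0.0, -0.023, -1.0], [-1.0, 0.0, 0.0]]
```

carry_out([
  {"dx": 0.0005,"dy": 0,"dz": 0,"twist": 0},
  {"dx": 0.001,"dy": 0,"dz": 0,"twist": 0},
  {"dx": 0.0015,"dy": 0,"dz": 0,"twist": 0},
  {"dx": 0.002,"dy": 0,"dz": 0,"twist": 0},
  {"dx": 0.002,"dy": 0,"dz": 0,"twist": 0},
])

```text
clock: 25.9
ee_pos: [0.6054, -0.0912, 0.0792]
eef_rot: [0.506, 0.494, -0.506, 0.494]
ft_force: [-0.8, 0.1, 6.7]
opening: 0.004
```

Run:
```python
from h import *
force(5);go([.606,-.092,.082],-1.594)
```

```text
F [-1.14  0.25  6.74  0.04  0.11  0.01]
t 26.15 d [-0.0028  0.0007  0.0008] rot [ 0.0002  0.0002 -0.0004] R [[0.0, 1.0, -0.023], [-0.0, -0.023, -1.0], [-1.0, 0.0, 0.0]]
```

carry_out([
  {"dx": 0.0005,"dy": 0,"dz": 0,"twist": 0},
  {"dx": 0.001,"dy": 0,"dz": 0,"twist": 0},
  {"dx": 0.0013,"dy": 0,"dz": 0,"twist": 0},
  {"dx": 0.0013,"dy": 0,"dz": 0,"twist": 0},
])

```text
clock: 26.55
ee_pos: [0.6054, -0.0912, 0.079]
eef_rot: [0.506, 0.494, -0.506, 0.495]
ft_force: [-3.7, 1.4, 15.0]
opening: 0.006
```

Run:
```python
from h import *
force(5);go([.606,-.092,.082],-1.594)
```

```text
F [-3.72  1.18 13.9   0.16  0.62 -0.  ]
t 26.8 d [-0.0031  0.0006  0.0008] rot [ 0.0003  0.0004 -0.0009] R [[0.001, 1.0, -0.023], [-0.0, -0.023, -1.0], [-1.0, 0.001, 0.0]]
```

carry_out([
  {"dx": -0.001,"dy": 0,"dz": 0,"twist": 0},
  {"dx": -0.003,"dy": 0,"dz": 0,"twist": 0},
  {"dx": -0.01,"dy": 0,"dz": 0,"twist": 0},
  {"dx": -0.04,"dy": 0,"dz": 0,"twist": 0},
  {"dx": -0.08,"dy": 0,"dz": 0,"twist": 0},
  {"dx": -0.12,"dy": 0,"dz": 0,"twist": 0},
  {"dx": -0.12,"dy": -0.05,"dz": 0.05,"twist": 0},
  {"dx": -0.12,"dy": -0.1,"dz": 0.1,"twist": 0},
  {"dx": -0.12,"dy": -0.14,"dz": 0.14,"twist": 0},
  {"dx": -0.12,"dy": -0.18,"dz": 0.18,"twist": 0},
  {"dx": -0.12,"dy": -0.22,"dz": 0.22,"twist": 0},
  {"dx": -0.12,"dy": -0.22,"dz": 0.24,"twist": 0},
  {"dx": -0.12,"dy": -0.22,"dz": 0.24,"twist": 0},
])

```text
clock: 28.1
ee_pos: [0.3775, -0.3284, 0.1979]
eef_rot: [-0.506, -0.493, 0.507, -0.494]
ft_force: [0.3, 0.2, 0.5]
opening: 0.003
```

Run:
```python
from h import *
p=snap('top','t10.png'); s=snap('side','s10.png')
b=(300,130,150,80)
f=cv2.cvtColor(p['frame'],cv2.COLOR_RGB2BGR)[b[1]:b[1]+b[3],b[0]:b[0]+b[2]]
cv2.imwrite('pics/p_top.png',cv2.resize(f,None,fx=5,fy=5,interpolation=cv2.INTER_CUBIC))
b=(190,125,80,80)
f=cv2.cvtColor(s['frame'],cv2.COLOR_RGB2BGR)[b[1]:b[1]+b[3],b[0]:b[0]+b[2]]
cv2.imwrite('pics/p_side.png',cv2.resize(f,None,fx=6,fy=6,interpolation=cv2.INTER_CUBIC))
```

```text
(no output)
```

View pics/p_top.png

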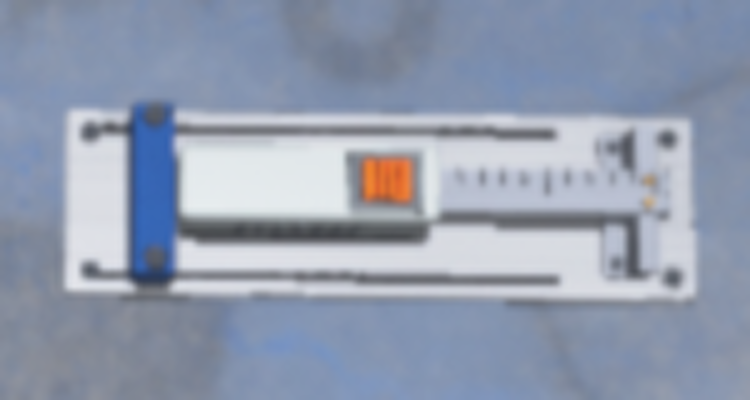

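View pics/p_side.png

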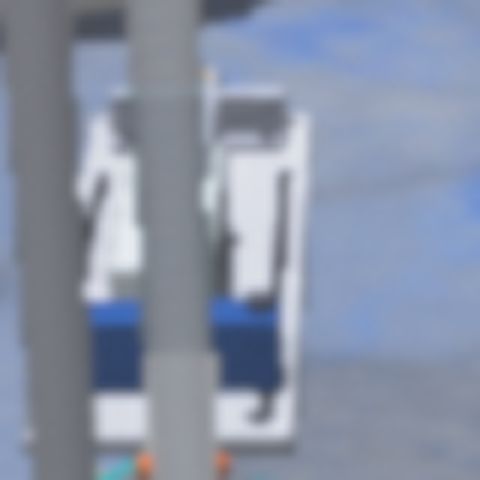

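View pics/t10.png

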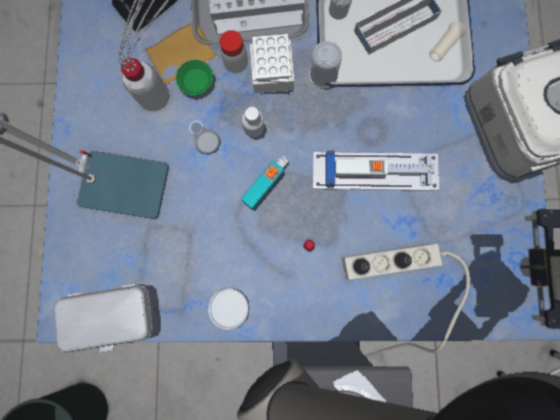

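Run:
```python
from h import *
print(manip.sign_off())
```

```text
the job is handed in; nothing more can be done
None
```

I set the white rule to the jig and handed the job in at about 28 s of the 64 s. The sign-off gives no verdict, so the result rests on my own checks.

**Draw:** I gripped the rule 18 mm behind its middle and hooked the blade over the bar; the pull read 2 to 2.6 N. I drew it back square until the heel met the stop. The total reading peaked at about 9 N, so roughly 6.5 N was on the stop. The blade came out by about 84 mm, worked out from the arm's position.

**Release and lock:** I set the case flat, with its underside at jig z of about 8.0 mm, and let go. I then pushed the lock button with closed fingers. It stopped firmly about 3 mm down, and I pressed to about 14 N (one reading of 15 N; the limit is 25 N).

**Last checks:**
- The last top picture shows the heel at the blue stop, the case square to the jig and the hook still over the bar, unchanged from before the lock push.
- The bystanders show no visible movement.
- The arm is clear of everything.

**Less certain points:**
- The lock travel, about 3.0 to 3.1 mm against the 2.8 mm needed, comes from the arm's height and the firm stop, not from a picture.
- The side camera's view of the hook was partly blocked by the stand, and the arm hid the bar from the top camera, so I judged the hooking by force and confirmed it in later top pictures.

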